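# Flip the lane plaque from closed to open with the clamp-blade spatula

## Robot

A 7-joint arm with a two-finger parallel gripper is mounted at the origin on the work surface. World frame = base frame: x ahead of the robot, y to its left, z up, the work surface at z = 0. Lengths are in m, angles in degrees, forces in N, time in s.
With the tool pointing down it reaches from about 0.425 to 0.825 m from the base axis. Payload 3.6 kg.
Tool frame: the origin (TCP) lies at the very end of the fingers, on their centre line; the grasp point (between the pads) lies 19 mm behind it; z points along the fingers, y is the line along which they close (so a half turn about z gives the same grasp; the last joint's range is limited). The gripper opens to 85 mm and grips with 20 to 120 N. Pads are 22 mm wide; open, the fingers measure 114 mm over their backs; the gripper's body (76 mm by 85 mm) begins 54 mm behind the grasp point. The pads swing forward as they close: fully open they stand 13 mm farther back than shut.
Start: joints at [66.836, 35.231, -0.722, 81.555, 0.464, 63.22, -2.315], TCP at [0.24, -0.604, 0.231] pointing down, gripper open.
Joint ranges: [-178.69, 178.69], [-17.37, 117.87], [-77.05, 75.6], [15.02, 138.74], [-78.02, 258.01], [0.78, 113.62], [-162.83, 162.83]. Speed limits (degrees/s): [159.86, 159.86, 180, 180, 180, 180, 180].

## Interface

Orientations are given as a 3x3 rotation matrix whose columns are the frame's x, y, z axes.
In Python, from plant import ctrl gives the robot as it stands. Calls block until the motion is done:
- ctrl.reach(position, orientation): joint-space move of the TCP to a pose.
- ctrl.servo_line(position, rotation=None, vel=0.15, force_limit=None): straight line of the TCP; rotation=None keeps the orientation; vel is the mean speed in m/s. With force_limit (N) it stops when the force on the tool has changed by that much, and returns True; else False.
- ctrl.move_j(angles): joint-space move.
- ctrl.ungrasp() and ctrl.gripper_close(f_grip=None): open the fingers fully, or close them until they stop; f_grip is the grip in N (None keeps the last).
- ctrl.hold(seconds).
- ctrl.inverse_kinematics(position, orientation): joint angles nearest the present ones, or None.
- ctrl.get_state(): the state.
- ctrl.read_camera(name): name is "scene" or "side" or "wrist"; returns a dict with "img" (480x640x3 uint8, red, green, blue), "range_z" (480x640 float32, m along the optical axis (not along the pixel's ray), 0 where there is no reading), "K" (3x3 intrinsics, pixels), "camera_from_world" (4x4, takes a point from world to camera coordinates); the wrist camera has in their place "hand_eye" (4x4, takes a point from camera to tool coordinates, whose origin is the TCP and whose axes are the flange's). Camera axes: x right, y down, z forward; pixel columns grow to the right and rows downward; lengths in m; the calibration is good to about 2 mm. The wrist camera is an equidistant fisheye: a pixel r from the principal point sees the ray r / f radians off the axis. A picture is of the moment at which its call begins: read the wrist's pose just before it.
A pose or a line that the arm cannot do raises ctrl.Unreachable and nothing moves.
- ctrl.hand_in(): hands the job in; it is judged then, once.
The state is a dict: "clock": time; "joints": joint angles; "dq": joint speeds; "joint_torque": joint torques, N m; "position": TCP position; "tcp_rot": TCP orientation; "wrist_force": force on the tool from outside, world axes, zero at the start; "ft_torque": the same for the moment, N m; "opening": finger opening in m; "finger_force": force on a finger pad.
Only numpy, scipy, OpenCV 4.12 (cv2) and the standard library are available. Lean on these libraries where they do the work, as an engineer would, in place of code of your own. Each camera call takes 0.05 s, during which the arm holds its last target. There are 200 camera calls.

## Task

Open the sorting lane: take the spatula from its rest, feel its blade gently down onto the zinc apron, slide it in under the red plaque, and with a quick turn of the wrist flip the plaque over to the left so that it lies flat, green side up, fully inside the green bay. Then put the spatula back in its rest. Move the plaque only with the spatula, never press the blade on the board with more than 6 N or ram the plaque, and leave the other things on the table where they are.

Things in the scene. Friction and masses are not known exactly. Their poses are not given: they have to be found in the camera images.
- spatula: Spatula: steel blade on a dark wooden handle. Origin on the handle axis at the grip point, 165 mm behind the blade's front edge; x along the handle to the blade tip, y left, z up as it lies (blade below). Handle eight-sided, 18 mm across flats, x -75 to +62 mm; flats every 45 deg, so it can be gripped from above or 45 deg to either side. 0.31 kg, balances at x = 30 mm.
- clamp (a point): Middle of the spatula's steel clamp block (spatula x 60 to 74, y +/-13, z -30 to +9 mm), at spatula x = 67, y = 0, z = -10 mm. The blade hangs from it by a 22 mm wide tab at x 74 to 80: a flat plate 60 mm wide, 3 mm thick, x 74 to 165 mm, parallel to the handle. Its clamped height differs each time and is not measured: underside at spatula z = -48 +/- 12 mm. It does not slip in use.
- rest: Fixed spatula rest, dark foot with two yellow forks. Origin at its underside; x along the handle. Forks 10 mm thick at x = -55 and +48 mm, floors at z = 76, prongs up to z = 92 mm, 30 mm apart inside. The spatula starts in it, handle axis at z = 85 mm, same x direction, origins within 5 mm along x.
- board: Fixed wooden turning board. Origin at table height under the zinc apron; x is the direction to slide the blade in, y points left to the green bay. Apron: flat, top at z = 40 mm, x -125 to +80, y -80 to +55 mm. At y = 55 mm a 5 mm step rises to the green bay. A dark stop bar, 14 mm high above the apron, crosses the apron's far end at x = 66 to 80 mm, so a pushed plaque runs up against it.
- bay (a point): Centre of the green bay floor (board x = 0, y = 122.5, z = 45 mm); axes as the board's. Floor: board x -77 to +77, y 55 to 192 mm; dark rails 8 mm thick, 14 mm high on both x sides and the far +y side, none at the step.
- plaque: Lane plaque, origin at its centre, 100 x 100 x 15 mm, 0.15 to 0.3 kg. Plate 5 mm thick, 76 mm wide (y), red on +z, green on -z, between two white side rails along x (|y| 38 to 50 mm, 15 mm high) standing 5 mm proud of both faces: under it a channel 76 wide, 5 mm high, open along x, takes the blade. Starts red up on the apron, x near the board's x, +y rail 2 to 15 mm short of the step.
- jar: Glass jar of coloured seals, bystander, 70 mm wide, 101 mm high, origin under it.
- radio: Blue handheld radio standing up, bystander, 55 x 33 x 110 mm plus 70 mm aerial, origin under it.
- spanner: Steel spanner, bystander, 180 mm long, lying.
- pointer: Bamboo pointer rod, bystander, 10 mm thick, 340 mm long, lying.
- tape: Amber tape roll lying flat, bystander, 90 mm across, 45 mm high, origin under it.
- funnel_stand: Tin funnel in a fixed ring stand, bystander, foot 130 mm across, 234 mm high, origin under it.

How it is judged:
By the outcome, as a careful person would: the job done as asked, in the order asked, and still so for the second after the job is handed in, with the robot touching nothing.
It also fails if it takes over 66 s, if anything falls off the work surface, if the arm or the gripper's body presses on something with over 40 N, if the wrist force passes 120 N, or if a joint passes its speed limit or range.

## Working session

There is one attempt and no reset: what is moved stays moved. The work goes in short steps, each a Python script; the robot and the scene stay as the last script left them, time stands still between calls to the robot, and variables do not carry over. Pictures are saved under pics/ and viewed, at most 10 in all, crops included, and the job is handed in when it is done.

```bash
ls; mkdir -p pics; python3 - <<'E'
from plant import ctrl
import cv2,numpy as np
s=ctrl.get_state();print(s['clock'],s['position'],s['opening'])
for n in("scene","side"):
    c=ctrl.read_camera(n);cv2.imwrite(f"pics/{n}0.png",c["img"][...,::-1]);np.savez(f"{n}0.npz",**{k:v for k,v in c.items()})
    print(c["K"].tolist(),np.round(c["camera_from_world"],3).tolist(),(c["range_z"]>0).mean())
E
```

```text
pics
0.0 [ 0.23949466 -0.60342427  0.23012186] 0.08541002992590059
[[443.5421516022079, 0.0, 316.4068916187185], [0.0, 443.5421516022079, 235.85537159505782], [0.0, 0.0, 1.0]] [[0.03, 1.0, 0.003, 0.061], [0.781, -0.022, -0.624, -0.424], [-0.623, 0.021, -0.782, 1.807], [0.0, 0.0, 0.0, 1.0]] 0.9959928385416666
[[528.7487535347555, 0.0, 317.27348610587677], [0.0, 528.7487535347555, 243.3697191533662], [0.0, 0.0, 1.0]] [[0.965, -0.264, -0.001, -0.598], [-0.177, -0.643, -0.745, 0.113], [0.196, 0.719, -0.667, 1.741], [0.0, 0.0, 0.0, 1.0]] 0.973359375
```

View pics/scene0.png

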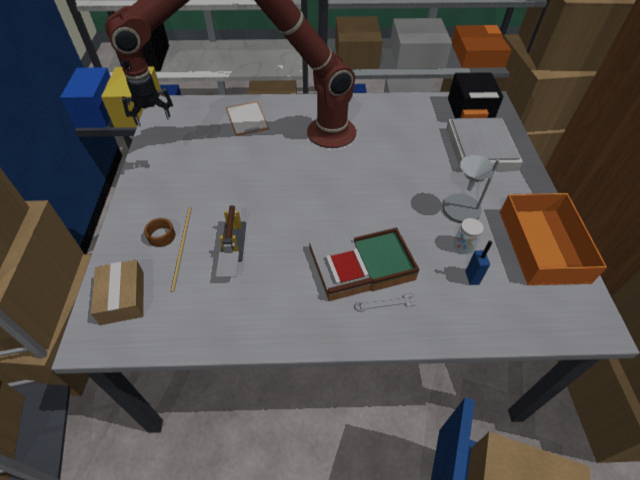

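View pics/side0.png

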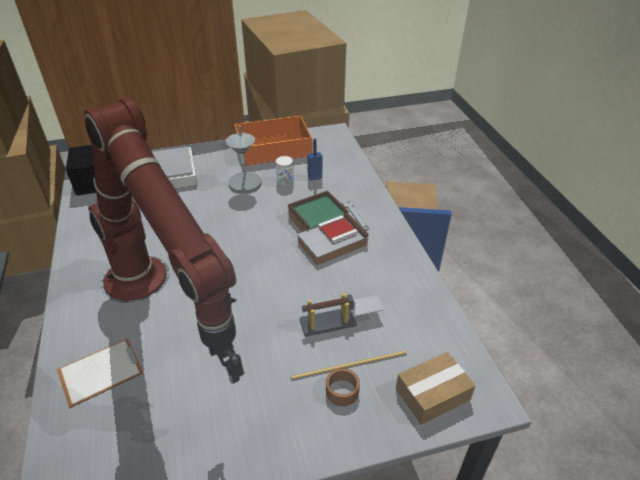

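The scene view shows the red plaque at (347,267), the green bay at (385,255), and the rest with the spatula at (230,235), blade pointing toward +x. The side view agrees: plaque (338,230), rest (330,312). The pointer and tape sit about 10 cm to the right of the rest.

```bash
cat > m.py <<'E'
import cv2,numpy as np
def load(n): return dict(np.load(f"{n}0.npz"))
def cast(c,uv,z):
    T=c["camera_from_world"];R=T[:3,:3];o=-R.T@T[:3,3]
    uv=np.asarray(uv,float).reshape(-1,2)
    d=np.c_[uv,np.ones(len(uv))]@np.linalg.inv(c["K"]).T@R
    return o+d*((z-o[2])/d[:,2])[:,None]
def cloud(c):
    v,u=np.mgrid[:480,:640];d=c["range_z"]
    p=np.stack([u,v,np.ones_like(u)],-1)@np.linalg.inv(c["K"]).T*d[...,None]
    T=c["camera_from_world"];return (p-T[:3,3])@T[:3,:3]
E
python3 - <<'E'
from m import *
roi={"scene":{"board":(300,225,425,300),"rest":(205,195,255,285)},"side":{"board":(280,185,375,270),"rest":(275,285,390,340)}}
for n in("scene","side"):
    c=load(n);P=cloud(c);hsv=cv2.cvtColor(c["img"],cv2.COLOR_RGB2HSV)
    H,S,V=[hsv[...,i].astype(int) for i in range(3)]
    def box(k):
        m=np.zeros((480,640),bool);a,b,e,f=roi[n][k];m[b:f,a:e]=1;return m
    for nm,m,z in(("red",((H<6)|(H>174))&(S>170)&(V>110)&box("board"),.05),("green",(H>60)&(H<95)&(S>90)&box("board"),.045)):
        k=max(cv2.findContours(m.astype(np.uint8),0,1)[0],key=cv2.contourArea)
        w=cast(c,k.reshape(-1,2),z)[:,:2].astype(np.float32)
        r=cv2.minAreaRect(w*1000);print(n,nm,r,"med z",np.median(P[m][:,2]),m.sum())
    m=(H>20)&(H<32)&(S>140)&(V>90)&box("rest");p=P[m];print("yellow",m.sum(),p.mean(0))
    t=p[p[:,2]>.08];
    med=np.median(p[:,0]);
    for q in(p[p[:,0]<med],p[p[:,0]>=med]):print("  fork",len(q),q.mean(0),q.min(0),q.max(0))
    m=box("rest")&((H<18)|(H>170))&(S>60)&(P[...,2]>.07)&(P[...,2]<.11)
    q=P[m];print("handle",m.sum(),q.mean(0),q.min(0),q.max(0))
    if len(q)>5:
        print(" line",cv2.fitLine(q[:,:2].astype(np.float32),2,0,.001,.001).ravel())
    m=box("rest")&(S<45)&(P[...,2]>.015)&(P[...,2]<.075);q=P[m];print("blade",m.sum(),q.min(0),q.max(0),np.percentile(q[:,2],[5,25,50,75,95]))
    g=cv2.resize(c["img"][roi[n]["rest"][1]:roi[n]["rest"][3],roi[n]["rest"][0]:roi[n]["rest"][2]],None,fx=5 if n=="scene" else 5,fy=5,interpolation=0)
    cv2.imwrite(f"pics/r_{n}.png",g[...,::-1])
a,b=[cv2.imread(f"pics/r_{n}.png") for n in("scene","side")]
h=max(a.shape[0],b.shape[0]);pad=lambda i:cv2.copyMakeBorder(i,0,h-i.shape[0],0,0,0)
cv2.imwrite("pics/rest.png",cv2.resize(np.hstack([pad(a),pad(b)]),(800,int(h*800/(a.shape[1]+b.shape[1])))))
E
```

```text
scene red ((697.691650390625, 8.785335540771484), (94.24002075195312, 69.55177307128906), 14.694880485534668) med z 0.050159804768389285 599
scene green ((654.5230102539062, 124.4876708984375), (143.39096069335938, 136.18528747558594), 15.009363174438477) med z 0.04508703457995067 1654
yellow 48 [ 0.55259912 -0.34585017  0.07871286]
  fork 24 [ 0.50974971 -0.34505702  0.07018345] [ 0.50320015 -0.3710677   0.01583899] [ 0.51255677 -0.32864095  0.09463273]
  fork 24 [ 0.59544854 -0.34664332  0.08724227] [ 0.51309248 -0.37244502  0.03877083] [ 0.61486885 -0.32730869  0.09628268]
handle 183 [ 0.5555446  -0.34895749  0.09305176] [ 0.48684957 -0.35926291  0.08230377] [ 0.62027145 -0.34077408  0.10040629]
 line [ 0.99995726 -0.00924494  0.5555446  -0.34895748]
blade 592 [ 0.48260464 -0.38410884  0.01503851] [ 0.72531105 -0.31516203  0.07496247] [0.01713846 0.04552058 0.04743787 0.04952097 0.05974936]Traceback (most recent call last):
  File "<stdin>", line 9, in <module>
ValueError: max() iterable argument is empty
```

```bash
cat > geo.py <<'E'
import numpy as np
from scipy.spatial.transform import Rotation as Ro
def Rx(a): return Ro.from_euler('x',a,degrees=True).as_matrix()
def Rz(a): return Ro.from_euler('z',a,degrees=True).as_matrix()
def tool(Rs,ps,phi0=45,sg=1,gx=0.):
    """TCP pose for spatula pose (Rs, ps), gripped at handle x=gx with hand rolled phi0"""
    R=Rs@Rx(phi0)@np.array([[-sg,0,0],[0,sg,0],[0,0,-1.]])
    return np.asarray(ps)+Rs[:,0]*gx+R[:,2]*.019, R
E
python3 - <<'E'
from m import *
from geo import *
from plant import ctrl
c=load("side");P=cloud(c);hsv=cv2.cvtColor(c["img"],cv2.COLOR_RGB2HSV)
H,S,V=[hsv[...,i].astype(int) for i in range(3)]
def rg(a,b,e,f):
    m=np.zeros((480,640),bool);m[b:f,a:e]=1;return m
bb=rg(280,185,375,270)
for nm,m,z in(("red",((H<8)|(H>172))&(S>150)&(V>70)&bb&(abs(P[...,2]-.05)<.006),.05),("green",(H>55)&(H<95)&(S>70)&bb,.045)):
    k=max(cv2.findContours(m.astype(np.uint8),0,1)[0],key=cv2.contourArea)
    w=cast(c,k.reshape(-1,2),z)[:,:2].astype(np.float32);print(nm,m.sum(),cv2.minAreaRect(w*1000))
m=rg(275,285,390,340)&((H<18)|(H>170))&(S>60)&(P[...,2]>.085)&(P[...,2]<.11);q=P[m]
print("handle",m.sum(),q.mean(0),q.min(0),q.max(0),cv2.fitLine(q[:,:2].astype(np.float32),2,0,.001,.001).ravel())
# blade from both views, directly ahead of handle
for n in("scene","side"):
    q=cloud(load(n)).reshape(-1,3);q=q[(q[:,0]>.655)&(q[:,0]<.76)&(abs(q[:,1]+.35)<.06)&(q[:,2]>.02)&(q[:,2]<.075)]
    print("blade",n,len(q),q.min(0),q.max(0),q.mean(0),np.median(q[:,2]))
bo=np.array([.6862,.0062,0]);yaw=15
RB=Rz(yaw)
def bw(x,y,z):return bo+RB@np.array([x,y,z])
for phi0 in(45,0,-45):
  for sg in(1,-1):
    out=[]
    for nm,Rs,p in [("rest",Rz(-.5),[.562,-.349,.085]),("pre",RB,bw(-.24,-.004,.1)),("in",RB,bw(-.128,-.004,.082)),
       ("lift",RB,bw(-.128,.016,.1)),("r45",RB@Rx(-45),bw(-.128,.066,.125)),("r90",RB@Rx(-90),bw(-.128,.112,.107)),("r115",RB@Rx(-115),bw(-.128,.128,.09)),("r115up",RB@Rx(-115),bw(-.128,.1,.2))]:
        j=ctrl.inverse_kinematics(*tool(Rs,p,phi0,sg)); out.append(None if j is None else np.round(j).astype(int).tolist())
    print(phi0,sg,*out,sep="\n  ")
E
```

```text
red 122 ((680.4326171875, 9.205734252929688), (63.1254768371582, 54.108482360839844), 14.114214897155762)
green 805 ((658.4119873046875, 127.37467956542969), (142.62783813476562, 132.75418090820312), 15.145597457885742)
handle 175 [ 0.55128813 -0.35286586  0.09275332] [ 0.48767195 -0.3640192   0.08539694] [ 0.61515481 -0.3399357   0.09860177] [ 0.9999722  -0.00745453  0.5512881  -0.35286584]
blade scene 386 [ 0.65513241 -0.38220743  0.04171041] [ 0.72531105 -0.32086114  0.05452194] [ 0.69053561 -0.35168609  0.0473796 ] 0.04720922455372819
blade side 348 [ 0.65504865 -0.38460295  0.03944747] [ 0.72234904 -0.31714529  0.05470116] [ 0.68819191 -0.35247387  0.04691651] 0.04675397919135033
45
  1
  [63, 72, -54, 63, 11, 83, 113]
  [56, 60, -56, 105, 7, 55, 110]
  [46, 65, -55, 90, 8, 60, 106]
  [45, 63, -55, 92, 6, 59, 105]
  [21, 42, -44, 106, 39, 48, 62]
  [-22, 46, -16, 108, 61, 67, 24]
  [-38, 59, -3, 104, 62, 80, 15]
  [-31, 47, -10, 106, 64, 88, 22]
45
  -1
  [46, 63, -7, 64, -27, 86, -40]
  [32, 47, -12, 106, -30, 61, -31]
  [25, 53, -12, 91, -31, 65, -38]
  [23, 51, -11, 93, -33, 
[... 540 characters left out ...]
7]
  [-59, 57, 56, 111, 3, 32, -96]
  [-70, 83, 54, 102, 30, 55, -137]
  [-75, 107, 66, 95, 22, 65, -130]
  [-72, 94, 65, 103, 38, 62, -138]
-45
  1
  [16, 49, -6, 104, 77, 50, 37]
  [-19, 41, -4, 129, 75, 49, 12]
  [-18, 47, -4, 112, 67, 53, 27]
  [-18, 45, -7, 111, 66, 57, 28]
  [-39, 65, 4, 105, 68, 90, 11]
  [-51, 93, 28, 92, 61, 108, 13]
  [-57, 115, 53, 86, 53, 107, 25]
  [-54, 104, 54, 98, 61, 104, 17]
-45
  -1
  [-17, 61, 52, 105, 1, 16, -80]
  [-57, 58, 60, 130, -12, 11, -78]
  [-55, 66, 63, 113, -23, 24, -70]
  [-59, 68, 69, 113, -32, 29, -61]
  [-71, 88, 65, 106, 22, 45, -126]
  [-71, 117, 70, 93, 30, 74, -136]
  [-57, 115, 53, 86, 53, 107, -155]
  [-58, 112, 64, 98, 55, 92, -156]
```

The measurements agree across both views: spatula about (0.561, -0.351), board yaw 15°, bay (0.656, 0.126), blade underside about 41 mm below the axis. A grip 45° from the right leaves room for the roll, so I'll take the spatula that way.

```bash
python3 - <<'E'
from geo import *
from plant import ctrl
Rs=Rz(-.5);ps=np.array([.561,-.351,.085])
t,R=tool(Rs,ps)
def st(s):
    q=ctrl.get_state();print(s,round(q['clock'],2),np.round(q['position'],4),np.round(q['wrist_force'],2),np.round(q['ft_torque'],2),round(q['opening'],4),flush=True)
ctrl.reach(t-R[:,2]*.10,R);st("pre")
ctrl.servo_line(t,vel=.12);st("at")
ctrl.gripper_close(f_grip=110);st("grip")
print(np.round(t,4))
ctrl.servo_line(t+[0,0,.05],vel=.1);st("lift")
ctrl.servo_line(t+[-.05,.0,.12],vel=.15);st("up")
import cv2
for n in("scene","side"):
    c=ctrl.read_camera(n);np.savez(f"{n}1.npz",**c);cv2.imwrite(f"pics/{n}1.png",c["img"][...,::-1])
a=[cv2.imread("pics/scene1.png")[120:340,120:420],cv2.imread("pics/side1.png")[150:370,180:480]]
cv2.imwrite("pics/g1.png",cv2.resize(np.hstack(a),(800,293)))
E
```

```text
pre 1.88 [ 0.5604 -0.4087  0.1425] [-0.85 -0.89 -0.17] [-0.77  0.02  0.  ] 0.0853
at 2.87 [ 0.5615 -0.3385  0.0722] [ 0.03 -0.84 -0.01] [-0.71  0.01 -0.01] 0.0854
grip 3.51 [ 0.5613 -0.3367  0.0727] [-1.26 -0.06  3.45] [-0.04  0.12  0.11] 0.0154
[ 0.5611 -0.3376  0.0716]
lift 4.16 [ 0.5609 -0.3378  0.1214] [ 0.34  0.26 -3.59] [-1.24  0.13  0.01] 0.0153
up 4.88 [ 0.5109 -0.3375  0.1908] [-0.17  0.47 -2.83] [-1.18  0.08 -0.01] 0.0158
```

View pics/g1.png

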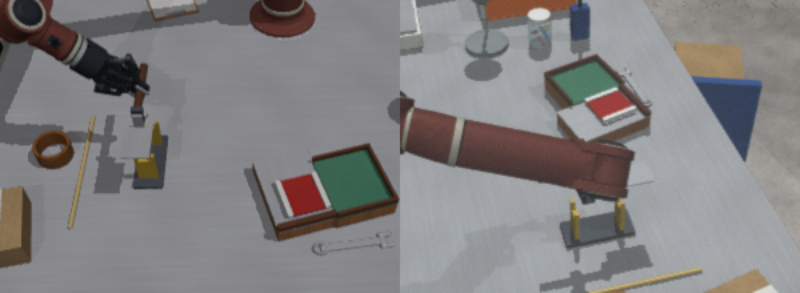

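The picture shows the spatula held cleanly clear of the rest, blade about level. The plaque and bay are unobstructed. I'll measure how the blade sits in the hand and look at the plaque with the wrist camera from the approach pose.

```bash
python3 - <<'E'
from geo import *
from m import *
from plant import ctrl
for n in("scene","side"):
    q=cloud(dict(np.load(f"{n}1.npz"))).reshape(-1,3)
    q=q[(q[:,0]>.605)&(q[:,0]<.69)&(abs(q[:,1]+.35)<.045)&(q[:,2]>.145)&(q[:,2]<.19)]
    if len(q)<30: print(n,len(q));continue
    A=np.c_[q[:,:2]-q[:,:2].mean(0),np.ones(len(q))];k=np.linalg.lstsq(A,q[:,2],rcond=None)[0]
    r=cv2.minAreaRect((q[:,:2]*1000).astype(np.float32))
    print(n,len(q),"slopes deg",np.round(np.degrees(k[:2]),2),"z",k[2],"res",np.std(A@k-q[:,2]),q.max(0),q.min(0),r)
bo=np.array([.6877,.0077,0]);RB=Rz(15)
bw=lambda x,y,z:bo+RB@np.array([x,y,z])
ctrl.reach(*tool(RB,bw(-.235,-.005,.16)))
s=ctrl.get_state();print(s['clock'],s['position'],np.round(s['joints']))
c=ctrl.read_camera("wrist");print(c.keys());np.savez("wrist1.npz",pos=s['position'],rot=s['tcp_rot'],**c)
c2=ctrl.read_camera("scene");np.savez("scene2.npz",**c2)
print(c["K"].tolist(),np.round(c["hand_eye"],3).tolist())
cv2.imwrite("pics/w1.png",c["img"][...,::-1])
E
```

```text
scene 393 slopes deg [ 0.23 -0.19] z 0.1649965722556214 res 0.001931556720403797 [ 0.67458095 -0.32121918  0.16958396] [ 0.60507476 -0.38253415  0.16030648] ((639.86376953125, -351.7953796386719), (69.2223892211914, 61.29682922363281), 0.45842379331588745)
side 264 slopes deg [-0.2  -0.73] z 0.1639355483346307 res 0.002645879354522066 [ 0.67337216 -0.31556077  0.17196462] [ 0.61363346 -0.38452789  0.15520584] ((650.4890747070312, -353.7171325683594), (74.5392837524414, 53.55625534057617), 72.27076721191406)
6.1333 [ 0.45994486 -0.04651172  0.14623776] [ 58.  56. -61. 103.   6.  60. 106.]
dict_keys(['img', 'range_z', 'K', 'hand_eye'])
[[371.64829954431775, 0.0, 316.7014880324772], [0.0, 371.64829954431775, 238.90709474627957], [0.0, 0.0, 1.0]] [[0.0, -0.963, -0.269, 0.068], [1.0, 0.001, -0.001, 0.0], [0.001, -0.269, 0.963, -0.143], [0.0, 0.0, 0.0, 1.0]]
```

View pics/w1.png

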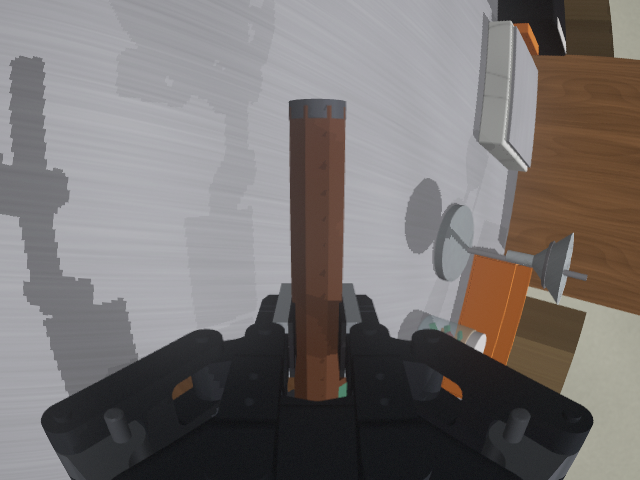

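The wrist view looks back along the handle (x≈317, straight in the grip), not at the plaque. So I'll feel down onto the apron, then compare blade and plaque in the scene view.

```bash
python3 - <<'E'
from geo import *
from m import *
from plant import ctrl
def st(s):
    q=ctrl.get_state();print(s,round(q['clock'],2),np.round(q['position'],4),np.round(q['wrist_force'],2),np.round(q['ft_torque'],2),flush=True);return q
t,R=tool(RB:=Rz(15),np.array([.6877,.0077,0])+RB@[-.235,-.005,.093])
ctrl.servo_line(t,vel=.08);st("above")
h=ctrl.servo_line(t-[0,0,.025],vel=.008,force_limit=1.5);q=st(f"touch {h}")
print("axis z",q['position'][2]+.019*.7071)
c=ctrl.read_camera("scene");np.savez("scene3.npz",**c)
P=cloud(c);hsv=cv2.cvtColor(c["img"],cv2.COLOR_RGB2HSV);H,S,V=[hsv[...,i].astype(int) for i in range(3)]
m=((H<6)|(H>174))&(S>170)&(V>110);m[:225]=0;m[:, :300]=0;m[300:]=0;m[:,425:]=0
k=max(cv2.findContours(m.astype(np.uint8),0,1)[0],key=cv2.contourArea)
w=cast(c,k.reshape(-1,2),.05)[:,:2].astype(np.float32);print("red",cv2.minAreaRect(w*1000))
i=c["img"][215:305,280:430];cv2.imwrite("pics/b3.png",cv2.resize(i,(750,450),interpolation=cv2.INTER_CUBIC)[...,::-1])
E
```

```text
above 7.22 [ 0.4589 -0.0448  0.0801] [ 0.14 -0.6  -2.81] [-1.14 -0.26  0.05]
touch True 8.79 [ 0.4581 -0.0449  0.0678] [ 0.26  0.76 -0.02] [-0.47 -0.47  0.04]
axis z 0.08126132304160352
red ((698.3462524414062, 8.755924224853516), (95.04638671875, 69.69692993164062), 15.31657886505127)
```

View pics/b3.png

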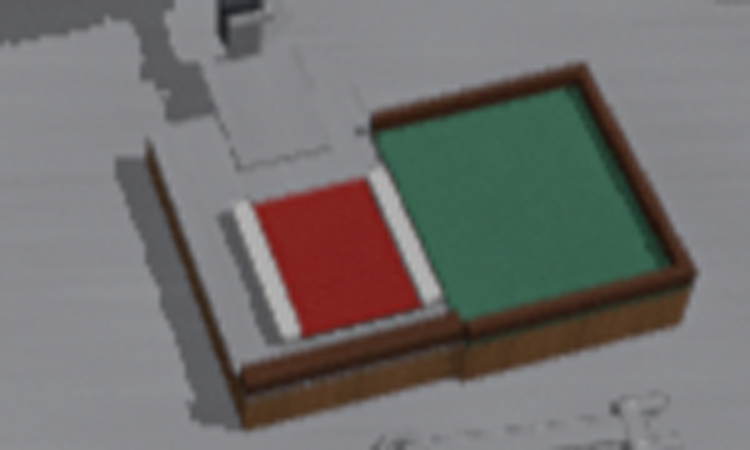

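The blade's front edge is at crop (237,170)–(330,148). The red plate's near corners are at (255,205) and (368,178), its far corners at (302,335) and (422,308). The blade lies flat in front of the channel.

```bash
python3 - <<'E'
from geo import *
from m import *
c=dict(np.load("scene3.npz"));RB=Rz(15);bo=np.array([.6877,.0077,0])
f=lambda uv,z:np.round((cast(c,np.array(uv)/5+[280,215],z)-bo)@RB*1000,1)
print("blade",f([(237,170),(330,148)],.043));
print("red",f([(255,205),(368,178),(302,335),(422,308)],.05))
print("bay",f([(380,132),(568,86),(665,268),(464,320)],.045))
print("rails outer top",f([(233,203),(386,168),(285,340),(440,302)],.055))
from plant import ctrl
s=ctrl.get_state();print((np.array(s['position'])-s['tcp_rot'][:,2]*.019-bo)@RB)
E
```

```text
blade [[-71.2 -36.8  43. ]
 [-70.9  24.4  43. ]]
red [[-37.6 -36.1  50. ]
 [-37.2  37.1  50. ]
 [ 59.6 -38.6  50. ]
 [ 62.1  35.3  50. ]]
bay [[-72.5  58.2  45. ]
 [-73.3 186.4  45. ]
 [ 74.  187.1  45. ]
 [ 74.1  57.7  45. ]]
rails outer top [[-39.4 -49.7  55. ]
 [-37.9  48.8  55. ]
 [ 63.  -50.4  55. ]
 [ 64.1  45.4  55. ]]
[-0.23546409 -0.00484156  0.08114143]
```

```bash
python3 - <<'E'
from geo import *
from m import *
from plant import ctrl
def st(s):
    q=ctrl.get_state();print(s,round(q['clock'],2),np.round((np.array(q['position'])-q['tcp_rot'][:,2]*.019-bo)@RB,4),np.round(q['wrist_force'],2),np.round(q['ft_torque'],2),flush=True);return q
RB=Rz(15);bo=np.array([.6877,.0077,0]);bw=lambda x,y,z:bo+RB@np.array([x,y,z])
z=.0813+.0010
ctrl.servo_line(tool(RB,bw(-.235,-.003,z))[0],vel=.02);st("up1")
h=ctrl.servo_line(tool(RB,bw(-.205,-.003,z))[0],vel=.04,force_limit=3);st(h)
if not h:
    h=ctrl.servo_line(tool(RB,bw(-.128,-.003,z))[0],vel=.04,force_limit=3);st(h)
c=ctrl.read_camera("scene");np.savez("scene4.npz",**c)
i=c["img"][215:305,280:430];cv2.imwrite("pics/b4.png",cv2.resize(i,(750,450),interpolation=cv2.INTER_CUBIC)[...,::-1])
E
```

```text
up1 9.16 [-0.2348 -0.0031  0.0821] [ 0.02  0.62 -0.6 ] [-0.84 -0.44 -0.12]
True 9.42 [-0.2339 -0.003   0.0816] [1.12 0.67 0.49] [-0.46 -0.53 -0.03]
```

View pics/b4.png

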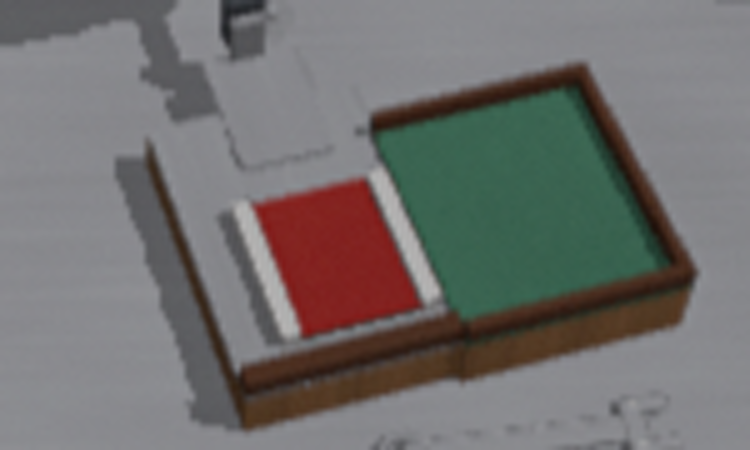

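The blade is flat and still short of the plaque. The stop was apron drag, since contact was not yet released. I'll raise in small steps until the weight returns to the tool.

```bash
cat > w.py <<'E'
from geo import *
from m import *
from plant import ctrl
def st(s):
    q=ctrl.get_state();p=(np.array(q['position'])-q['tcp_rot'][:,2]*.019-bo)@RB;print(s,round(q['clock'],2),np.round(p,4),np.round(q['wrist_force'],2),np.round(q['ft_torque'],2),flush=True);return q
RB=Rz(15);bo=np.array([.6877,.0077,0]);bw=lambda x,y,z:bo+RB@np.array([x,y,z])
E
python3 - <<'E'
from w import *
for dz in np.arange(.0005,.004,.0005):
    ctrl.servo_line(tool(RB,bw(-.234,-.003,.0818+dz))[0],vel=.01);ctrl.hold(.15);q=st(round(.0818+dz,4))
    if q['wrist_force'][2]<-2.4:break
E
```

```text
0.0823 9.92 [-0.2338 -0.0031  0.0822] [2.1  0.68 0.5 ] [-0.63 -0.57 -0.14]
0.0828 10.32 [-0.2342 -0.0031  0.0826] [ 0.52 -0.19 -3.15] [-0.92 -0.42 -0.11]
```

```bash
python3 - <<'E'
from w import *
for x,lim in((-.205,2.5),(-.165,3),(-.128,3)):
    h=ctrl.servo_line(tool(RB,bw(x,-.003,.0829))[0],vel=.035,force_limit=lim);st((x,h))
    if h:break
c=ctrl.read_camera("scene");np.savez("scene5.npz",**c)
i=c["img"][215:305,280:430];cv2.imwrite("pics/b5.png",cv2.resize(i,(750,450),interpolation=cv2.INTER_CUBIC)[...,::-1])
E
```

```text
(-0.205, False) 11.29 [-0.2047 -0.003   0.0829] [ 0.81  0.5  -1.63] [-0.97 -0.38 -0.06]
(-0.165, False) 12.58 [-0.1648 -0.003   0.083 ] [ 0.13  0.03 -1.37] [-0.91 -0.41 -0.04]
(-0.128, False) 13.79 [-0.1278 -0.003   0.083 ] [-0.06  0.57 -2.49] [-0.94 -0.42 -0.06]
```

View pics/b5.png

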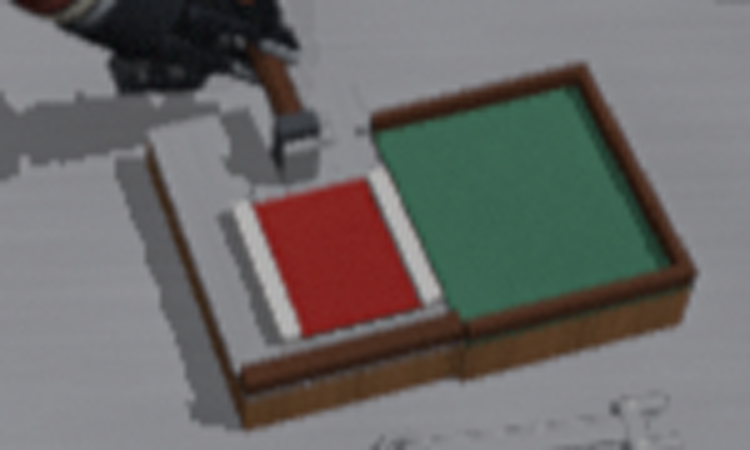

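The blade is fully under the plaque, the tab stands just outside it at crop (285,160), and the plaque hasn't moved. Before rolling I'll check that the hand stays clear of the funnel stand, jar and radio.

```bash
cat >> w.py <<'E'
r0=np.array([0,.0565,-.0435])
def roll(th,P,x=-.135):
    R=RB@Rx(th);p=bw(x,*P)-R@r0
    return tool(R,p)
E
python3 - <<'E'
from w import *
c=load("scene");P=cloud(c)
for n,uv in(("funnel foot",(462,208)),("jar base",(467,247)),("radio base",(474,282))):print(n,cast(c,uv,0))
q=P.reshape(-1,3);q=q[(q[:,0]>.3)&(q[:,0]<.75)&(q[:,1]>.22)&(q[:,1]<.46)&(q[:,2]>.05)&(q[:,2]<.3)]
for lo in np.arange(.05,.3,.05):
    a=q[(q[:,2]>=lo)&(q[:,2]<lo+.05)]
    if len(a):print(round(lo,2),len(a),a.min(0).round(3),a.max(0).round(3))
for th,Pv in((0,(.07,.055)),(-45,(.07,.055)),(-80,(.07,.055)),(-95,(.07,.049)),(-110,(.07,.049)),(-120,(.07,.055))):
    t,R=roll(th,Pv);j=ctrl.inverse_kinematics(t,R)
    print(th,t.round(3),[ (t-R[:,2]*d).round(3).tolist() for d in(.16,.25)],np.round(j).tolist())
E
```

```text
funnel foot [[0.43062606 0.434059   0.        ]]
jar base [[0.60077029 0.41017459 0.        ]]
radio base [[0.73489529 0.39907587 0.        ]]
0.05 593 [0.441 0.223 0.05 ] [0.749 0.433 0.1  ]
0.1 433 [0.421 0.369 0.1  ] [0.748 0.443 0.15 ]
0.15 554 [0.378 0.376 0.15 ] [0.726 0.46  0.2  ]
0.2 15 [0.385 0.376 0.2  ] [0.489 0.453 0.205]
0 [ 0.55  -0.001  0.085] [[0.58, -0.111, 0.198], [0.596, -0.172, 0.262]] [47.0, 64.0, -57.0, 93.0, 8.0, 59.0, 103.0]
-45 [0.542 0.031 0.107] [[0.542, 0.031, 0.267], [0.542, 0.031, 0.357]] [14.0, 38.0, -32.0, 107.0, 28.0, 43.0, 72.0]
-80 [0.533 0.062 0.103] [[0.51, 0.15, 0.234], [0.496, 0.2, 0.307]] [-29.0, 40.0, 3.0, 110.0, 46.0, 48.0, 41.0]
-95 [0.53  0.073 0.089] [[0.499, 0.191, 0.192], [0.481, 0.258, 0.25]] [-51.0, 51.0, 27.0, 109.0, 39.0, 46.0, 41.0]
-110 [0.528 0.082 0.079] [[0.491, 0.222, 0.147], [0.469, 0.301, 0.185]] [-61.0, 63.0, 36.0, 106.0, 37.0, 51.0, 38.0]
-120 [0.527 0.086 0.077] [[0.487, 0.236, 0.119], [0.464, 0.32, 0.142]] [-65.0, 70.0, 39.0, 104.0, 36.0, 56.0, 37.0]
```

The hand keeps roughly 7 cm from the funnel if the roll stops near -105°. Now lift, shift over the step, and roll to -85°.

```bash
python3 - <<'E'
from w import *
ctrl.servo_line(tool(RB,bw(-.128,-.003,.098))[0],vel=.04);st("lift")
t,R=roll(0,(.066,.056));ctrl.servo_line(t,vel=.06);st("shift")
for th in(-25,-50,-70,-85):
    t,R=roll(th,(.066,.056));ctrl.servo_line(t,rotation=R,vel=.05);q=st(th)
print(np.round(q['joints']))
a=[]
for n,(y,x) in(("scene",(170,260)),("side",(150,250))):
    c=ctrl.read_camera(n);np.savez(f"{n}6.npz",**c);a.append(c["img"][y:y+150,x:x+200])
cv2.imwrite("pics/b6.png",cv2.resize(np.hstack(a),(800,300),interpolation=cv2.INTER_CUBIC)[...,::-1])
E
```

```text
lift 14.37 [-0.1282 -0.0033  0.0978] [ 0.3  -1.13 -4.87] [-1.44 -0.03  0.01]
shift 14.76 [-0.1351  0.0099  0.0995] [ 0.91  0.08 -4.95] [-1.48 -0.12  0.01]
-25 15.37 [-0.1355  0.0324  0.1188] [-0.33 -0.79 -5.45] [-0.79  0.08  0.05]
-50 15.97 [-0.1356  0.062   0.1256] [ 0.   -0.54 -4.71] [ 0.08  0.39 -0.08]
-70 16.49 [-0.1351  0.0868  0.1224] [ 0.23 -0.88 -4.54] [ 0.63  0.55 -0.03]
-85 16.92 [-0.1348  0.1037  0.1148] [ 0.2  -0.73 -4.28] [ 1.07  0.62 -0.11]
[-23.  43. -10. 110.  56.  59.  30.]
```

View pics/b6.png

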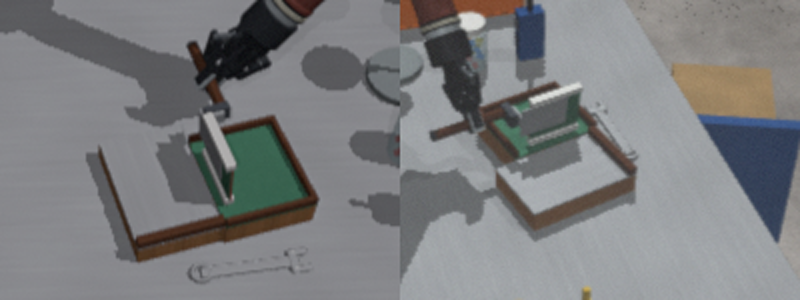

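The plaque hangs on the blade nearly upright over the bay near the step: scene crop (220,160), side crop (545,115). Now lower it until it stands, then flick it over.

```bash
python3 - <<'E'
from w import *
t,R=roll(-85,(.066,.056));ctrl.hold(.3);st("a")
h=ctrl.servo_line(t-[0,0,.012],vel=.015,force_limit=1.3);q=st(h)
z=np.array(q['position'])[2]-.003
t2=t.copy();t2[2]=z;ctrl.servo_line(t2,vel=.015);st("down")
Pz=.056+(z-t[2]);print("Pz",Pz)
t,R=roll(-106,(.066,Pz));ctrl.servo_line(t,rotation=R,vel=.055);q=st("flick");print(np.round(q['joints']))
ctrl.hold(.5);st("h")
a=[]
for n,(y,x) in(("scene",(170,260)),("side",(150,250))):
    c=ctrl.read_camera(n);np.savez(f"{n}7.npz",**c);a.append(c["img"][y:y+150,x:x+200])
cv2.imwrite("pics/b7.png",cv2.resize(np.hstack(a),(800,300),interpolation=cv2.INTER_CUBIC)[...,::-1])
E
```

```text
a 17.32 [-0.135   0.1035  0.1165] [ 0.64 -0.93 -3.7 ] [ 1.3   0.66 -0.01]
True 17.93 [-0.1358  0.1048  0.1057] [-0.35 -0.49 -3.41] [1.02 0.37 0.01]
down 18.27 [-0.1351  0.1043  0.1024] [-0.94 -0.11 -3.78] [ 1.03  0.43 -0.02]
Pz 0.04258261502763292
flick 18.79 [-0.1348  0.1235  0.0847] [ 0.14 -0.   -2.45] [ 1.39  0.46 -0.02]
[-36.  54.  -3. 107.  60.  72.  17.]
h 19.29 [-0.135   0.123   0.0853] [ 0.65  0.1  -3.18] [ 1.38  0.46 -0.08]
```

View pics/b7.png

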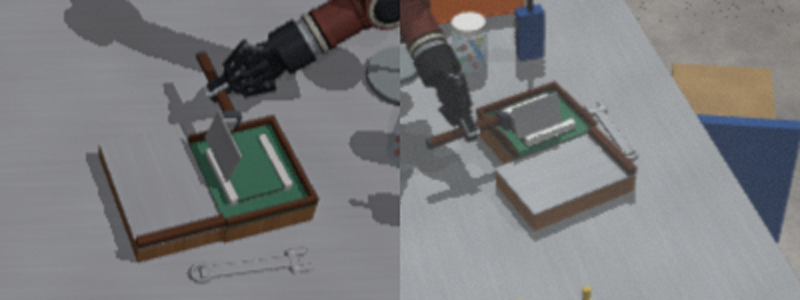

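The plaque lies flat, green up, inside the bay; its white rails are at scene crop (225,175) and (275,160). Blade is clear. Next: retract, return the spatula above its rest, and check the plaque numerically.

```bash
python3 - <<'E'
from w import *
q=ctrl.get_state();p=np.array(q['position']);ctrl.servo_line(p+[0,0,.11],vel=.12);st("up")
for th in(-85,-50,-20,0):
    t,R=tool(RB@Rx(th),bw(-.14,.06+.06*th/-106,.22));ctrl.servo_line(t,rotation=R,vel=.08)
q=st("unrolled");print(np.round(q['joints']))
c=ctrl.read_camera("scene");np.savez("scene8.npz",**c)
hsv=cv2.cvtColor(c["img"],cv2.COLOR_RGB2HSV);H,S,V=[hsv[...,i].astype(int) for i in range(3)]
PB=(cloud(c)-bo)@RB
m=(S<40)&(V>150)&(PB[...,2]>.05)&(PB[...,2]<.07)&(abs(PB[...,0])<.075)&(PB[...,1]>.058)&(PB[...,1]<.19)
n,lab,stt,cen=cv2.connectedComponentsWithStats(m.astype(np.uint8))
for i in range(1,n):
    if stt[i,4]>15:
        k=PB[lab==i];print("rail",stt[i,4],k.min(0).round(3),k.max(0).round(3))
g=Rz(-.5);t,R=tool(g,[.561,-.351,.19])
ctrl.reach(t,R);st("above rest")
E
```

```text
up 20.46 [-0.1353  0.1233  0.1943] [-0.17 -0.1  -3.04] [ 1.42  0.49 -0.  ]
unrolled 22.91 [-0.1398  0.0625  0.2207] [-0.51  0.46 -2.11] [-1.03 -0.17 -0.07]
[ 40.  47. -47.  95. -12.  64. 112.]
rail 88 [-0.046  0.157  0.056] [0.052 0.17  0.066]
rail 86 [-0.046  0.07   0.056] [0.055 0.082 0.065]
above rest 24.38 [-0.2135 -0.3112  0.191 ] [ 0.6   1.21 -3.07] [-1.12  0.09 -0.  ]
```

```bash
python3 - <<'E'
from w import *
c=ctrl.read_camera("scene")
q=cloud(c).reshape(-1,3);q=q[(q[:,0]>.65)&(q[:,0]<.76)&(abs(q[:,1]+.35)<.06)&(q[:,2]>.125)&(q[:,2]<.18)]
A=np.c_[q[:,:2]-q[:,:2].mean(0),np.ones(len(q))];k=np.linalg.lstsq(A,q[:,2],rcond=None)[0]
print(len(q),np.degrees(k[:2]),k[2],q.max(0),q.min(0),q.mean(0))
g=Rz(-.5)
ctrl.servo_line(tool(g,[.561,-.351,.100])[0],vel=.12);ctrl.hold(.2);
s=ctrl.get_state();print(s['position'],s['wrist_force'])
h=ctrl.servo_line(tool(g,[.561,-.351,.080])[0],vel=.012,force_limit=1.8)
s=ctrl.get_state();print(h,s['position'],np.array(s['position'])-s['tcp_rot'][:,2]*.019,s['wrist_force'],s['clock'])
E
```

```text
447 [ 0.13453138 -0.09973882] 0.15192742592119557 [ 0.72632086 -0.31766444  0.1574901 ] [ 0.65035176 -0.37912648  0.14662281] [ 0.68811181 -0.34841937  0.15192743]
[ 0.56163511 -0.33782881  0.08769988] [ 0.0631809   0.2350357  -2.65320672]
True [ 0.56108576 -0.33750716  0.07273314] [ 0.56096397 -0.35095907  0.08615072] [ 0.61043644 -0.88381257  4.93866839] 26.6333
```

It's seated on the forks at axis z ≈ 0.086. Release and back off.

```bash
python3 - <<'E'
from w import *
ctrl.ungrasp();ctrl.hold(.2)
s=ctrl.get_state();print(s['opening'])
R=np.array(s['tcp_rot']);ctrl.servo_line(np.array(s['position'])-R[:,2]*.13,vel=.15)
ctrl.servo_line(np.array(ctrl.get_state()['position'])+[-.10,-.05,.12],vel=.2)
c=ctrl.read_camera("scene");q=cloud(c);print(ctrl.get_state()['clock'])
q=q.reshape(-1,3)
b=q[(q[:,0]>.655)&(q[:,0]<.76)&(abs(q[:,1]+.35)<.06)&(q[:,2]>.02)&(q[:,2]<.075)];print("blade",b.min(0),b.max(0),b.mean(0))
cv2.imwrite("pics/f.png",cv2.resize(c["img"][150:330,110:530],(800,343),interpolation=cv2.INTER_CUBIC)[...,::-1])
E
```

```text
0.08544737376243897Traceback (most recent call last):
  File "<stdin>", line 5, in <module>
plant.Unreachable: the arm cannot follow that straight line within its joint ranges
```

```bash
python3 - <<'E'
from w import *
s=ctrl.get_state();print(s['position'],np.round(s['joints']))
c=ctrl.read_camera("scene");q=cloud(c);print(s['clock'])
q=q.reshape(-1,3)
b=q[(q[:,0]>.655)&(q[:,0]<.76)&(abs(q[:,1]+.35)<.06)&(q[:,2]>.02)&(q[:,2]<.075)];print("blade",b.min(0),b.max(0),b.mean(0))
cv2.imwrite("pics/f.png",cv2.resize(c["img"][150:330,110:530],(800,343),interpolation=cv2.INTER_CUBIC)[...,::-1])
E
```

```text
[ 0.55911341 -0.42888326  0.16159085] [ 58.  68. -36.  42.  -3. 103. 123.]
28.525
blade [ 0.65504462 -0.3824114   0.03962289] [ 0.72651613 -0.32206069  0.0529687 ] [ 0.69047487 -0.35240638  0.04733844]
```

View pics/f.png

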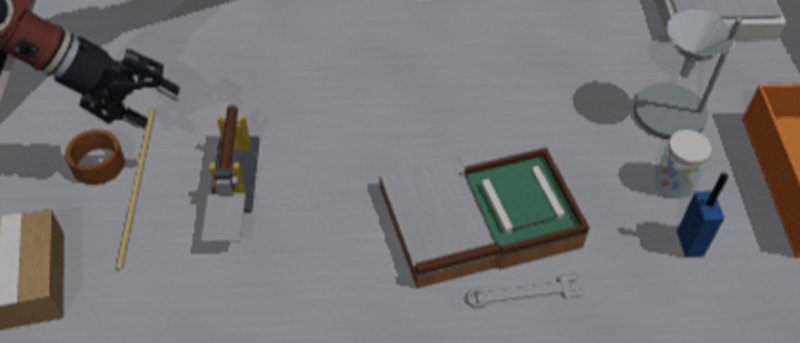

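The spatula is back in its rest (crop 228,170), the plaque lies green up in the bay (522,198), the bystanders are where they were, and the gripper is free.

```bash
python3 -c "
from plant import ctrl
print(ctrl.hand_in())"
```

```text
the job is handed in; nothing more can be done
None
```

I handed the job in at about 28.5 s of the 66 s allowed: the plaque lies flat, green side up, fully inside the bay, the spatula is back in its rest, and in the last picture the other things are where they were.

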